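Set up the knife-sharpening base: guide arm to the long tick, whetstone home in the corner

TASK

Set up the sharpening base on the worktop: first swing its guide arm round until the pointer stands at the long tick in the middle of the scale (45 degrees) and leave it there. Then take the longer of the two whetstones, lay it flat on the board with the stone uppermost and press it into the corner so that its long side lies flush against the long fence and its end against the short fence at the same time. Finish while still holding it there, pressed firmly against both fences with the gripper; leave the shorter whetstone, the spice jar, the flat tin and the salt shaker where they stand.

Things in the scene. Friction and masses are not known exactly. Their poses are not given: they have to be found in the camera images.
- base_board: Sharpening base: a flat wooden board, 155 (x) x 340 (y) mm (x from -70 to 85), fixed to the worktop, its deck 12 mm above the worktop. Deck and fences are smooth (friction about 0.3). Origin: on its underside; z up, x away from the robot at yaw 0, y to the left. Two aluminium fences form a corner at its far right (+x, -y); the guide arm is on its left part. Place and yaw vary.
- corner (a point): The inner corner of the two fences at deck height: at (70, -150, 12) mm in base_board's frame, axes as base_board. The empty pocket for the stone lies on its -x, +y side.
- long_fence: Aluminium strip fixed on the deck, 14 mm high above the deck, 12 mm thick, 182 mm long along base_board's y (from y = -162 to +20 mm in its frame). Origin at the inner corner at deck height; its working face looks to -x of base_board and lies in the plane x = 70 mm.
- short_fence: Aluminium strip fixed on the deck, 14 mm high above the deck, 12 mm thick, 70 mm long along base_board's x (from x = 0 to 70 mm). Origin at the inner corner at deck height; its working face looks to +y of base_board and lies in the plane y = -150 mm.
- guide_arm (a joint): Guide arm: flat aluminium lever, 87 mm long, swinging level over the deck. 0 rad: points along -x of base_board (to the robot); grows clockwise seen from above to 1.571, pointing along +y (left). Ticks on the deck every 15 degrees; the one long tick is at 45 degrees = 0.785 rad. Starts at 0.12 to 0.5. Friction (about 2 N at the knob) keeps it where it is left.
- lever_pivot (a point): Pivot of the guide arm at deck height: at (55, 60, 12) mm in base_board's frame.
- lever_knob (a point): Top centre of the upright black round knob on the guide arm, 66 mm from the pivot, 18 mm in diameter, 54 mm above the deck (its straight part, good to grip or push, from 18 to 50 mm above the deck).
- long_stone: Longer whetstone, loose, 0.35 to 0.7 kg: wooden block 62 (x) x 170 (y) x 20 (z) mm, grey stone 52 x 160 x 25 mm centred on top. Origin: centre of its underside; z up. The block is higher than the fences, so fingers gripping the 52 mm wide stone clear them. Home: origin 31 mm from the long fence, 85 from the short; either end first. Starts left or right of the base.
- short_stone: The shorter whetstone, loose: same shape and section as the longer one, but its block is only 100 mm long (y). Origin: centre of its underside. Starts on the other side of the base. Leave it alone.
- spice_jar: Bystander: spice jar 41 mm across, 105 mm high, left behind. Origin: centre of its underside.
- tuna_tin: Bystander: flat tin 86 mm across, 40 mm high, right behind. Origin: centre of its underside.
- salt: Bystander: salt shaker 44 mm across, 90 mm high, far right. Origin: centre of its underside.

How it is judged:
By the outcome, as a careful person would: the job done as asked, in the order asked, and still so for the second after the job is handed in, while the arm keeps its last pose, push and grip.
It also fails if it takes over 72 s, if anything falls off the work surface, if the arm or the gripper's body presses on something with over 40 N, if the wrist force passes 120 N, or if a joint passes its speed limit or range.

ROBOT

A 6-joint arm with a two-finger parallel gripper is mounted at the origin on a cart in front of the work surface, level with it; the furniture and walls round the work are solid. World frame = base frame: x ahead of the robot, y to its left, z up, the work surface at z = 0. Lengths are in mm, angles in rad, forces in N, time in s.
With the tool pointing down it reaches from about 350 to 875 mm from the base axis. Payload 4.2 kg.
Tool frame: the origin (TCP) lies between the finger pads; the fingertips stand 8 mm ahead of it and the grasp point (between the pads) lies 11 mm behind it; z points along the fingers, y is the line along which they close (so a half turn about z gives the same grasp; the last joint's range is limited). The gripper opens to 87 mm and grips with 3 to 60 N. Pads are 19 mm wide; open, the fingers measure 117 mm over their backs; the gripper's body (75 mm by 190 mm) begins 51 mm behind the grasp point.
Start: joints at [1.594, 0.385, 0.008, 0, -1.194, -0.259], TCP at [145.982, 607.691, 230.55] pointing down, gripper open.
Joint ranges: [-3.14, 3.14], [-1.21, 2.06], [-1.07, 1.41], [-3.16, 2.05], [-2.99, -0.16], [-3.1, 3.1]. Speed limits (rad/s): [2.79, 2.79, 3.14, 3.14, 3.14, 3.14].

INTERFACE

Orientations are given as a unit quaternion [w, x, y, z].
In Python, from plant import manip gives the robot as it stands.
- The arm moves only by the tool apply_moves, never from a script. Its argument "commands" is a list of rows, each a list of 7 numbers: the closure, from 0 (fully open) to 1 (shut), then the shift along the tool's x, y, z in mm, then the turn, a rotation vector about the tool's x, y, z in degrees. In form: [[hand, tx, ty, tz, ax, ay, az], ...]. A call has 1 to 10 rows; each row shifts and turns the commanded pose from where the row before left it, along the tool's axes as they then stand; what a row does not reach is not made up. A row lasts 1/10 s, in which the tool goes at most 50 mm and 8.59 degrees, less where a joint would pass 70% of its speed; a pose out of reach is approached as far as the arm can. A call with a gripper value outside its range is refused whole. The fingers move at their own pace and stop on an object; "newtons" is the grip in N (left out, the last holds). Time passes only in rows, so rows that do not move let the fingers close. It gives the time, the measured TCP pose, the force, the opening and the grip force at its end, in the units of the state.
- manip.get_state(): the state, without advancing time (a new reading comes with each control period).
- manip.capture(name): name is "scene" or "side" or "wrist"; returns the picture (420x560x3 uint8, red, green, blue); there is no depth.
- manip.camera_model(name): a dict with "vertical_fov" (degrees; the focal length in pixels is half the picture's height over the tangent of half this angle, whatever the lens; pixels are square), "cx", "cy" (the principal point, pixels), "k1" (the pictures are not rectified: a ray, as slopes to the right and down, at radius r is drawn at 1 + k1 r^2 times it, then the intrinsics apply), "position" and "attitude" of the camera in the world. Camera axes: x right, y down, z forward; pixel columns grow to the right and rows downward; lengths in mm; the calibration is good to about 2 mm. A picture is of the moment at which its call begins: read the wrist's pose just before it. camera_model takes no time and is no camera call; for the wrist camera it gives the pose at the moment of the call.
- manip.hand_in(): hands the job in; it is judged then, once.
Trained networks look in the newest picture that a camera, given by its name, has taken for a name from the list of things; names that differ only in an ending like _2 or _b are one class to them, and where a whole thing is asked for, a point or a joint stands for the part that bears it (a point fixed in the world has none). Each returns a list of dicts, best first, with "p" (0 to 1); they miss things now and then, are a little off and sometimes report something else, mostly with a low value. They report only what shows in the picture. A call takes as long as a camera call.
- manip.spot_in(camera, target): "extent" ([left, top, right, bottom] as shares, 0 to 1, of the picture: columns of its width, rows of its height, round what is visible of it).
- manip.cut_out(camera, target): "pixels" (420x560 bool, what is visible of it) and "extent" ([left, top, right, bottom] as shares, 0 to 1, of the picture: columns of its width, rows of its height, round what is visible of it).
The state is a dict: "t": time; "joint_positions": joint angles; "qvel": joint speeds; "joint_torque": joint torques, N m; "position": TCP position; "tcp_rot": TCP orientation; "force": force on the tool from outside, world axes, zero at the start; "torque": the same for the moment, N m; "gripper_width": finger opening in mm; "finger_force": force on a finger pad.
Only numpy, scipy, OpenCV 4.12 (cv2) and the standard library are available. Lean on these libraries where they do the work, as an engineer would, in place of code of your own. Each camera call takes 0.05 s, during which the arm holds its last target. There are 200 camera calls.

## Working session

There is one attempt and no reset: what is moved stays moved. The work goes in short steps, Python scripts to look and compute and a tool call to move; the robot and the scene stay as the last step left them, time stands still between calls to the robot, and variables do not carry over. Pictures are saved under pics/ and viewed, at most 14 in all, crops included, and the job is handed in when it is done.

Besides the shell and the picture viewer there is one more tool, called as name(argument=value, ...) on one line, values as JSON. apply_moves: Moves the arm, as the interface text tells. Its arguments: {"type":"object","properties":{"commands":{"type":"array"},"newtons":{"type":"number"}},"required":["commands"]}

```bash
mkdir -p pics; cat > h.py <<'E'
import numpy as np, cv2
from plant import manip
from scipy.spatial.transform import Rotation as R
def rot(q): q=np.array(q); return (R.from_quat([q[1],q[2],q[3],q[0]]).as_matrix() if q.size==4 else q)
def cam(n):
    m=manip.camera_model(n); f=210/np.tan(np.radians(m["vertical_fov"])/2)
    return m,f,rot(m["attitude"]),np.array(m["position"])
def ray(c,uv):
    m,f,A,p=c; uv=np.atleast_2d(uv).astype(float)
    d=(uv-[m["cx"],m["cy"]])/f; s=d.copy()
    for _ in range(20): s=d/(1+m["k1"]*(s**2).sum(1,keepdims=True))
    return np.c_[s,np.ones(len(s))]@A.T
def toz(c,uv,z):
    d=ray(c,uv); return c[3]+d*((z-c[3][2])/d[:,2])[:,None]
def proj(c,P):
    m,f,A,p=c; q=(np.atleast_2d(P)-p)@A; s=q[:,:2]/q[:,2:]
    return s*(1+m["k1"]*(s**2).sum(1,keepdims=True))*f+[m["cx"],m["cy"]]
def save(n,img): cv2.imwrite("pics/"+n,img[:,:,::-1])
E
python3 - <<'E'
from h import *
s=manip.get_state(); print({k:np.round(v,3).tolist() for k,v in s.items()})
print(rot(s["tcp_rot"]).round(3))
ims=[]
for n in ["scene","side","wrist"]:
    c=cam(n); im=manip.capture(n); save(n+"0.png",im); print(n,c[0]); ims.append(im)
    for t in ["base_board","long_fence","short_fence","guide_arm","lever_knob","long_stone","short_stone"]:
        r=manip.spot_in(n,t); print(t,[(round(x["p"],2),(np.array(x["extent"])*[560,420,560,420]).round().tolist()) for x in r[:3]])
E
```

```text
{'t': 0.0, 'joint_positions': [1.594, 0.386, 0.007, -0.001, -1.194, -0.259], 'qvel': [0.001, -0.001, 0.001, 0.002, 0.0, -0.001], 'joint_torque': [0.001, -39.067, 18.74, 4.22, 0.011, -0.0], 'position': [145.862, 607.14, 229.465], 'tcp_rot': [0.001, 0.993, -0.118, -0.0], 'force': [0.176, -0.144, -0.482], 'torque': [0.008, -0.006, -0.017], 'finger_force': 0.0, 'gripper_width': 87.273}
[[ 0.972 -0.234 -0.   ]
 [-0.234 -0.972 -0.002]
 [ 0.     0.002 -1.   ]]
scene {'vertical_fov': 47.370828721201505, 'cx': 292.3899049448027, 'cy': 210.31117411110156, 'k1': -0.008746168820389854, 'position': array([ -461.47481818, -1043.67077186,   748.97741847]), 'attitude': array([-0.48966771,  0.78022685, -0.32514967,  0.21389084])}
base_board [(0.59, [372.0, 239.0, 402.0, 264.0]), (0.56, [226.0, 211.0, 335.0, 266.0])]
long_fence [(0.82, [287.0, 225.0, 326.0, 247.0]), (0.35, [373.0, 240.0, 400.0, 269.0])]
short_fence [(0.66, [312.0, 245.0, 328.0, 256.0]), (0.24, [228.0, 218.0, 337.0, 269.0])]
guide_arm [(0.67, [251.0, 215.0, 278.0, 229.0])]
lever_knob [(0.57, [254.0, 217.0, 280.0, 230.0])]
long_stone [(
[... 323 characters left out ...]
.02463964,  0.01302704])}
base_board [(0.58, [247.0, 187.0, 296.0, 253.0])]
long_fence []
short_fence [(0.68, [271.0, 247.0, 292.0, 247.0])]
guide_arm []
lever_knob [(0.64, [267.0, 190.0, 285.0, 205.0])]
long_stone [(0.69, [243.0, 260.0, 301.0, 287.0]), (0.2, [313.0, 265.0, 343.0, 296.0])]
short_stone [(0.68, [256.0, 133.0, 279.0, 151.0])]
wrist {'vertical_fov': 59.408343191264905, 'cx': 277.4018496884836, 'cy': 214.05109510665915, 'k1': -0.0016051263198963248, 'position': array([226.43080898, 588.97146048, 385.51661559]), 'attitude': array([-0.09345492, -0.61170293,  0.77656923,  0.11843118])}
base_board []
long_fence []
short_fence []
guide_arm []
lever_knob []
long_stone []
short_stone []
```

```bash
python3 - <<'E'
from h import *
a=cv2.imread("pics/scene0.png")[170:310,150:430]; b=cv2.imread("pics/side0.png")[120:310,200:400]
b=cv2.resize(b,(400,380),interpolation=2)
a=cv2.resize(a,(780,390),interpolation=2)
cv2.imwrite("pics/a0.png",a); cv2.imwrite("pics/b0.png",cv2.imread("pics/side0.png"))
c=cam("side")
for n,u in dict(boardc=(271,222),long=(272,273),short=(268,142),knob=(276,198),sf=(281,247)).items(): print(n,toz(c,u,20).round())
c=cam("scene")
for n,u in dict(boardc=(281,240),long=(346,268),short=(190,195),knob=(267,223),sf=(320,250)).items(): print(n,toz(c,u,20).round())
E
```

```text
boardc [[ 485. -118.   20.]]
long [[ 481. -348.   20.]]
short [[488. 403.  20.]]
knob [[508.  12.  20.]]
sf [[ 515. -240.   20.]]
boardc [[ 465. -108.   20.]]
long [[ 483. -354.   20.]]
short [[465. 381.  20.]]
knob [[514.   8.  20.]]
sf [[ 506. -235.   20.]]
```

View pics/a0.png

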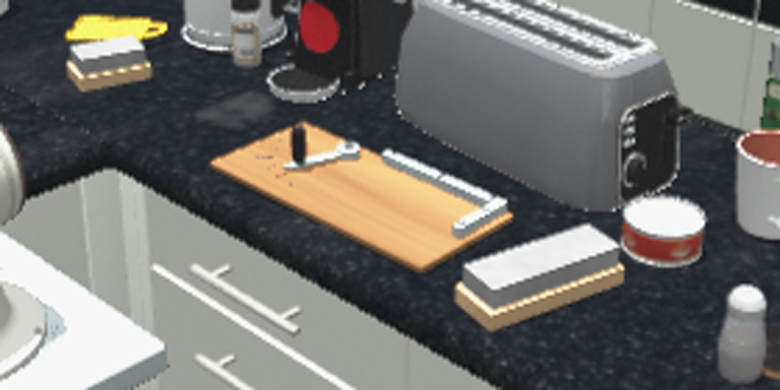

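View pics/b0.png

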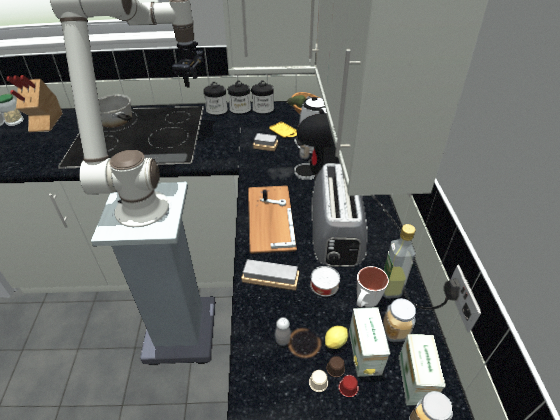

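apply_moves(commands=[[0,28,38,-8,0,0,0],[0,28,38,-8,0,0,0],[0,28,38,-8,0,0,0],[0,28,38,-8,0,0,0],[0,28,38,-8,0,0,0],[0,28,38,-8,0,0,0],[0,28,38,-8,0,0,0],[0,28,38,-8,0,0,0],[0,28,38,-8,0,0,0],[0,28,38,-8,0,0,0]])

```text
t: 2.2
position: [329.6, 170.9, 311.4]
tcp_rot: [-0.001, 0.993, -0.117, 0.001]
force: [0.9, 0.4, -0.7]
gripper_width: 87.0
finger_force: 0.0
```

apply_moves(commands=[[0,26,38,-8,0,0,0],[0,26,38,-8,0,0,3],[0,26,38,-8,0,0,4],[0,26,38,-8,0,0,4],[0,26,38,-8,0,0,2],[0,0,0,0,0,0,0],[0,0,0,0,0,0,0]])

```text
t: 2.9
position: [395.2, -48.2, 350.5]
tcp_rot: [-0.0, 0.973, -0.231, -0.0]
force: [0.0, -0.5, -0.1]
gripper_width: 87.0
finger_force: 0.0
```

```bash
cat > look.py <<'E'
from h import *
import sys
s=manip.get_state(); print({k:np.round(s[k],3).tolist() for k in ["t","joint_positions","position","force"]}); T=rot(s["tcp_rot"]); print(T.round(3).tolist())
c=cam("wrist"); im=manip.capture("wrist"); save(sys.argv[1],im); print(c[3].round(1), c[2].round(3).tolist())
import pickle; pickle.dump(c,open(sys.argv[1]+".pkl","wb"))
for t in sys.argv[2:]:
    r=manip.cut_out("wrist",t)
    for x in r[:2]:
        e=(np.array(x["extent"])*[560,420,560,420]).round().tolist(); 
        q=cv2.minAreaRect(np.argwhere(x["pixels"])[:,::-1].astype(np.float32))
        print(t,round(x["p"],2),e,np.round(cv2.boxPoints(q),1).tolist())
E
python3 look.py w1.png base_board long_fence short_fence guide_arm lever_knob long_stone
```

```text
{'t': 2.9, 'joint_positions': [0.291, -0.09, -0.266, -0.0, -1.394, 0.813], 'position': [395.158, -48.219, 350.539], 'force': [0.037, -0.461, -0.124]}
[[0.893, -0.449, 0.0], [-0.449, -0.893, 0.0], [-0.0, -0.0, -1.0]]
[469.1 -84.7 505.5] [[-0.45, -0.852, -0.266], [-0.893, 0.429, 0.134], [0.0, 0.298, -0.954]]
base_board 0.72 [124.0, 0.0, 412.0, 206.0] [[117.5999984741211, 94.19999694824219], [359.70001220703125, -35.900001525878906], [421.29998779296875, 78.69999694824219], [179.1999969482422, 208.8000030517578]]
long_fence 0.57 [225.0, 2.0, 316.0, 53.0] [[219.6999969482422, 42.0], [311.1000061035156, -11.800000190734863], [318.29998779296875, 0.5], [226.89999389648438, 54.20000076293945]]
short_fence 0.87 [361.0, 0.0, 388.0, 37.0] [[361.5, 0.20000000298023224], [375.29998779296875, -5.300000190734863], [390.1000061035156, 31.799999237060547], [376.29998779296875, 37.29999923706055]]
short_fence 0.35 [193.0, 71.0, 226.0, 152.0] [[192.1999969482422, 71.0999984741211], [214.60000610351562, 68.19999694824219], [225.10000610351562, 149.60000610351562], [202.6999969482422, 152.5]]
guide_arm 0.63 [194.0, 72.0, 226.0, 151.0] [[191.10000610351562, 71.0999984741211], [214.60000610351562, 67.80000305175781], [225.89999389648438, 148.3000030517578], [202.3000030517578, 151.60000610351562]]
lever_knob 0.58 [195.0, 71.0, 224.0, 146.0] [[192.60000610351562, 71.9000015258789], [213.0, 67.80000305175781], [227.89999389648438, 143.60000610351562], [207.5, 147.6999969482422]]
long_stone 0.57 [452.0, 2.0, 520.0, 71.0] [[448.20001220703125, 0.10000000149011612], [517.7000122070312, -5.300000190734863], [523.0999755859375, 64.80000305175781], [453.6000061035156, 70.19999694824219]]
```

View pics/w1.png

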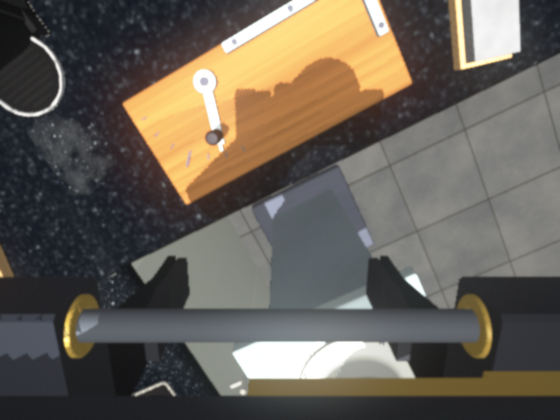

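apply_moves(commands=[[0,46,3,0,0,0,0],[0,46,3,0,0,0,0],[0,46,3,0,0,0,0],[0,0,0,0,0,0,-6.7],[0,0,0,0,0,0,-6.7],[0,0,0,0,0,0,-6.7],[0,0,0,0,0,0,-6.7],[0,0,0,0,0,0,0],[0,0,0,0,0,0,0]])

```text
t: 4.15
position: [514.9, -116.2, 350.5]
tcp_rot: [0.0, 1.0, 0.002, -0.0]
force: [-0.3, -1.4, -0.0]
gripper_width: 87.0
finger_force: 0.0
```

```bash
python3 look.py w2.png base_board long_fence short_fence guide_arm lever_knob long_stone
```

```text
{'t': 4.15, 'joint_positions': [0.086, 0.155, -0.011, 0.0, -1.405, 1.489], 'position': [514.912, -116.171, 350.491], 'force': [-0.252, -1.37, -0.031]}
[[1.0, 0.004, -0.0], [0.004, -1.0, -0.0], [-0.0, 0.0, -1.0]]
[ 597.7 -115.4  505.4] [[0.003, -0.954, -0.298], [-1.0, -0.003, -0.001], [0.0, 0.298, -0.954]]
base_board 0.65 [119.0, 129.0, 374.0, 244.0] [[117.80000305175781, 131.89999389648438], [372.8999938964844, 126.19999694824219], [375.3999938964844, 236.6999969482422], [120.30000305175781, 242.5]]
long_fence 0.59 [230.0, 131.0, 371.0, 143.0] [[228.8000030517578, 132.39999389648438], [369.8999938964844, 129.0], [370.20001220703125, 139.1999969482422], [229.10000610351562, 142.60000610351562]]
short_fence 0.6 [357.0, 140.0, 371.0, 191.0] [[357.3999938964844, 192.8000030517578], [358.79998779296875, 139.8000030517578], [370.20001220703125, 140.10000610351562], [368.79998779296875, 193.10000610351562]]
guide_arm 0.93 [175.0, 147.0, 211.0, 214.0] [[169.6999969482422, 212.0], [192.89999389648438, 141.0], [212.8000030517578, 147.5], [189.60000610351562, 218.5]]
lever_knob 0.72 [174.0, 147.0, 212.0, 215.0] [[172.6999969482422, 214.39999389648438], [190.8000030517578, 140.6999969482422], [213.10000610351562, 146.1999969482422], [195.0, 219.89999389648438]]
long_stone 0.86 [407.0, 129.0, 501.0, 259.0] [[403.5, 243.39999389648438], [449.1000061035156, 121.19999694824219], [505.0, 142.10000610351562], [459.29998779296875, 264.29998779296875]]
```

View pics/w2.png

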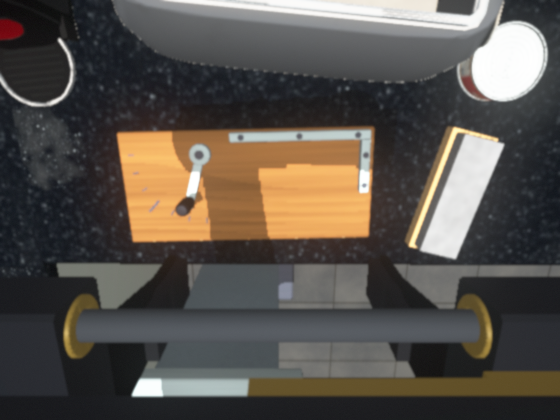

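```bash
cat > fit.py <<'E'
from h import *
from scipy.optimize import minimize
import pickle
def box(x0,x1,y0,y1,z0,z1): return np.array([[x,y,z] for x in(x0,x1) for y in(y0,y1) for z in(z0,z1)],float)
def xf(p,P): c,s=np.cos(p[2]),np.sin(p[2]); return np.c_[p[0]+c*P[:,0]-s*P[:,1],p[1]+s*P[:,0]+c*P[:,1],P[:,2]]
def render(c,p,boxes,shape,S=16):
    m=np.zeros((shape[0]*4,shape[1]*4),np.uint8)
    for b in boxes:
        h=cv2.convexHull(proj(c,xf(p,b)).astype(np.float32))
        cv2.fillConvexPoly(m,((h*4+1.5)*16).round().astype(np.int32),255,shift=4)
    return cv2.resize(m,shape[::-1],interpolation=cv2.INTER_AREA)/255.
def fit(c,mask,p0,boxes):
    f=lambda p: np.abs(render(c,p,boxes,mask.shape)-mask).sum()/mask.sum()
    best=None
    for d in ([6,6,.08],[3,-3,-.03]):
        p0=np.array(p0,float); sim=np.array([p0]+[p0+np.eye(3)[i]*d[i] for i in range(3)])
        r=minimize(f,p0,method="Nelder-Mead",options=dict(initial_simplex=sim,xatol=.01,fatol=1e-5)); p0=r.x
    return r.x,r.fun
BOARD=[box(-70,85,-170,170,0,12),box(70,82,-162,20,12,26),box(0,82,-162,-150,12,26)]
def stone(L): return [box(-31,31,-L/2,L/2,0,20),box(-26,26,-L/2+5,L/2-5,20,45)]
def biggest(m,seed=None):
    n,l,st,_=cv2.connectedComponentsWithStats(m.astype(np.uint8)); k=1+np.argmax(st[1:,4]) 
    return l==k
E
cat > f1.py <<'E'
from fit import *
im=cv2.imread("pics/w2.png"); c=pickle.load(open("w2.png.pkl","rb"))
hsv=cv2.cvtColor(im,cv2.COLOR_BGR2HSV)
W=((hsv[...,1]>90)&(hsv[...,0]>4)&(hsv[...,0]<25)&(hsv[...,2]>50))
b=W.copy(); b[:110]=0;b[260:]=0;b[:,:100]=0;b[:,390:]=0
b=cv2.morphologyEx(b.astype(np.uint8),cv2.MORPH_CLOSE,np.ones((3,3)))
hull=np.zeros_like(b); cv2.fillConvexPoly(hull,cv2.convexHull(np.argwhere(biggest(b))[:,::-1].astype(np.int32)),1)
p,e=fit(c,hull.astype(float),[485,-110,0.0],[BOARD[0]]); print("board",p.round(3),e)
g=cv2.GaussianBlur(im,(3,3),0).max(2)>95; g[:115]=0; g[270:]=0; g[:,:400]=0; g[:,512:]=0
s=biggest(g); print(np.argwhere(s).min(0),np.argwhere(s).max(0))
ps,es=fit(c,s.astype(float),[480,-350,1.3],stone(170)); print("stone",ps.round(3),es)
o=im.copy()
for m in ([render(c,p,[x],hull.shape) for x in BOARD]+[render(c,ps,[x],hull.shape) for x in stone(170)]):
    k,_=cv2.findContours((m>.5).astype(np.uint8),0,2); cv2.drawContours(o,k,-1,(0,255,0),1)
pv=xf(p,np.array([[55,60,20.]]))[0]; print("pivot",pv)
for a in (.1,.2,.3,.4,.5,.785):
    K=xf(p,np.array([[55-66*np.cos(a),60+66*np.sin(a),z] for z in (66,30)])); print(a,K[0].round(1),proj(c,K).round(1).tolist())
print("toaster",toz(c,[(200,64),(300,76),(400,82)],0).round(),toz(c,[(200,64),(300,76),(400,82)],60).round())
cv2.imwrite("pics/o2.png",cv2.resize(o[70:275,100:520],(800,390),interpolation=2))
E
python3 f1.py
```

```text
board [ 4.76446e+02 -7.46700e+01  2.50000e-02] 0.04816536945995147
[126 405] [259 504]
stone [ 474.658 -353.246    1.334] 0.03741906186140102
pivot [529.93365115 -13.31831578  20.        ]
0.1 [464.1  -8.4  66. ] [[191.2, 210.8], [197.2, 203.0]]
0.2 [464.9  -1.8  66. ] [[185.9, 210.2], [192.3, 202.4]]
0.3 [466.4   4.6  66. ] [[180.7, 209.0], [187.4, 201.4]]
0.4 [468.5  10.9  66. ] [[175.5, 207.4], [182.6, 199.8]]
0.5 [471.2  16.9  66. ] [[170.5, 205.3], [178.0, 197.8]]
0.785 [482.1  32.2  66. ] [[157.4, 196.8], [165.8, 189.9]]
toaster [[ 640.  -17.    0.]
 [ 626. -144.    0.]
 [ 619. -274.    0.]] [[ 635.  -28.   60.]
 [ 623. -141.   60.]
 [ 617. -255.   60.]]
```

View pics/o2.png

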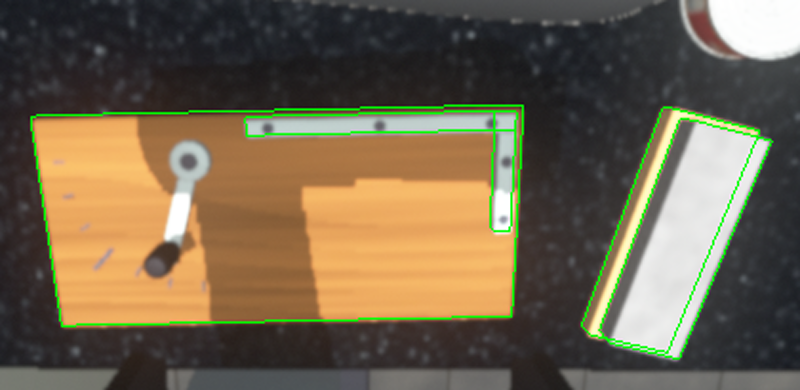

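apply_moves(commands=[[0,-12.2,-30,20,0,0,0],[0,-12.2,-30,20,0,0,0],[0,-12.2,-30,20,0,0,0],[0,-12.1,-30,20,0,0,0],[0,0,0,46,0,0,0],[0,0,0,46,0,0,0],[0,0,0,46,0,0,0],[0,0,0,0,0,0,0],[0,0,0,0,0,0,0]])

```text
t: 5.4
position: [466.3, 2.9, 133.3]
tcp_rot: [0.0, 1.0, 0.003, 0.0]
force: [1.1, 0.2, 1.0]
gripper_width: 86.7
finger_force: 0.0
```

```bash
python3 look.py w3.png lever_knob guide_arm; python3 - <<'E'
from fit import *
c=pickle.load(open("w3.png.pkl","rb")); p=[476.446,-74.67,.025]
for a in (.25,.3,.35,.785): print(a,proj(c,xf(p,np.array([[55-66*np.cos(a),60+66*np.sin(a),66.]]))).round(1))
cv2.imwrite("pics/w3c.png",cv2.imread("pics/w3.png"))
E
```

```text
{'t': 5.4, 'joint_positions': [0.357, 0.219, -0.508, 0.001, -0.844, 1.219], 'position': [466.258, 2.9, 133.311], 'force': [1.078, 0.188, 1.048]}
[[1.0, 0.006, 0.0], [0.006, -1.0, -0.001], [0.0, 0.001, -1.0]]
[549.    4.  288.3] [[0.005, -0.954, -0.298], [-1.0, -0.005, -0.003], [0.001, 0.298, -0.955]]
lever_knob 0.88 [262.0, 111.0, 322.0, 247.0] [[259.1000061035156, 243.39999389648438], [286.5, 106.69999694824219], [324.8999938964844, 114.4000015258789], [297.6000061035156, 251.10000610351562]]
lever_knob 0.59 [146.0, 84.0, 560.0, 282.0] [[147.8000030517578, 87.80000305175781], [559.0, 79.19999694824219], [563.0999755859375, 276.79998779296875], [151.89999389648438, 285.3999938964844]]
guide_arm 0.77 [264.0, 112.0, 322.0, 248.0] [[247.0, 237.8000030517578], [288.79998779296875, 104.5999984741211], [326.20001220703125, 116.30000305175781], [284.3999938964844, 249.60000610351562]]
0.25 [[280.3 234.7]]
0.3 [[275.4 233.5]]
0.35 [[270.5 232.1]]
0.785 [[231.8 210. ]]
```

View pics/w3.png

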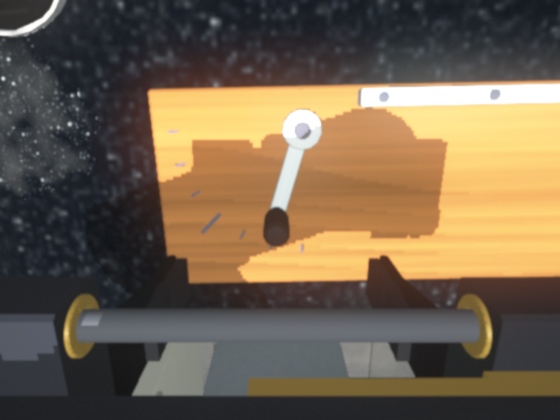

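apply_moves(commands=[[0,0,-0.7,31,0,0,0],[0,0,-0.7,31,0,0,0],[0,0,0,31,0,0,0],[0,0,0,0,0,0,0],[1,0,0,0,0,0,0],[1,0,0,0,0,0,0],[1,0,0,0,0,0,0],[1,0,0,0,0,0,0],[1,0,0,0,0,0,0],[1,0,0,0,0,0,0]], newtons=15)

```text
t: 6.55
position: [465.6, 4.4, 39.9]
tcp_rot: [-0.0, 1.0, 0.003, 0.0]
force: [-0.4, 0.5, -0.1]
gripper_width: 47.1
finger_force: 0.0
```

```bash
python3 - <<'E'
from fit import *
s=manip.get_state(); print(s["position"],s["gripper_width"],s["finger_force"],s["force"])
c=pickle.load(open("w3.png.pkl","rb")); p=[476.446,-74.67,.025]
print(proj(c,xf(p,np.array([[55,60,12.],[55,60,22.]]+[[55-r*.7071,60+r*.7071,12] for r in(85,95,105)]))).round(1))
print(toz(c,[(220,215),(203,232),(211,223)],12))
a=.295-.025+np.linspace(0,.49,8); P=np.c_[529.93-66*np.cos(a),-13.32+66*np.sin(a)]; print(P.round(1).tolist(),np.diff(P,axis=0).round(2).tolist())
E
```

```text
[465.62982934   4.39681724  39.89949957] 47.11935232382987 0.0 [-0.35943777  0.52425311 -0.05982564]
[[300.5 126.4]
 [301.3 127.4]
 [223.6 206.9]
 [215.2 215.7]
 [207.  224.3]]
[[461.65516183  48.38787339  12.        ]
 [447.35893278  62.54679535  12.        ]
 [454.97549373  55.79166894  12.        ]]
[[466.3, 4.3], [467.7, 8.7], [469.4, 13.0], [471.4, 17.2], [473.7, 21.2], [476.2, 25.0], [479.0, 28.7], [482.1, 32.1]] [[1.39, 4.41], [1.69, 4.3], [1.99, 4.17], [2.28, 4.02], [2.55, 3.85], [2.81, 3.66], [3.06, 3.46]]
```

apply_moves(commands=[[1,0,0,0,0,0,0],[1,0,0,0,0,0,0],[1,0,0,0,0,0,0],[1,0,0,0,0,0,0],[1,0,0,0,0,0,0],[1,0,0,0,0,0,0],[1,0,0,0,0,0,0],[1,0,0,0,0,0,0]])

```text
t: 7.35
position: [465.5, 4.3, 39.5]
tcp_rot: [0.0, 1.0, 0.003, -0.0]
force: [1.7, -1.8, -1.4]
gripper_width: 17.5
finger_force: 15.0
```

apply_moves(commands=[[1,1.4,-4.4,0,0,0,0],[1,1.7,-4.3,0,0,0,0],[1,2.0,-4.2,0,0,0,0],[1,2.3,-4.0,0,0,0,0],[1,2.6,-3.9,0,0,0,0],[1,2.8,-3.7,0,0,0,0],[1,3.0,-3.5,0,0,0,0],[1,0,0,0,0,0,0],[1,0,0,0,0,0,0],[1,0,0,0,0,0,0]])

```text
t: 8.35
position: [480.4, 32.8, 39.2]
tcp_rot: [-0.0, 1.0, 0.002, -0.001]
force: [-4.3, 0.9, 0.7]
gripper_width: 17.2
finger_force: 15.0
```

```bash
python3 look.py w4.png lever_knob guide_arm
```

```text
{'t': 8.35, 'joint_positions': [0.406, 0.387, -0.574, -0.001, -0.61, 1.171], 'position': [480.387, 32.778, 39.205], 'force': [-4.338, 0.941, 0.72]}
[[1.0, 0.005, -0.001], [0.005, -1.0, 0.0], [-0.001, -0.0, -1.0]]
[563.3  33.6 194. ] [[0.004, -0.954, -0.3], [-1.0, -0.004, -0.001], [-0.0, 0.3, -0.954]]
lever_knob 0.76 [254.0, 150.0, 408.0, 312.0] [[234.3000030517578, 287.6000061035156], [374.20001220703125, 132.5], [418.8999938964844, 172.89999389648438], [279.1000061035156, 327.8999938964844]]
guide_arm 0.9 [259.0, 149.0, 408.0, 310.0] [[236.39999389648438, 290.29998779296875], [373.3999938964844, 132.6999969482422], [418.79998779296875, 172.1999969482422], [281.8999938964844, 329.79998779296875]]
```

View pics/w4.png

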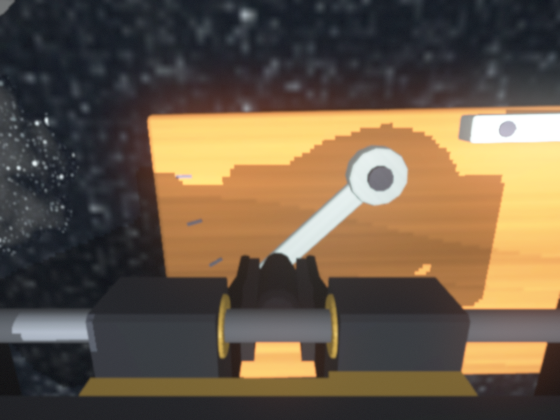

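apply_moves(commands=[[0.6,0,0,0,0,0,0],[0.6,0,0,0,0,0,0],[0.6,0,0,0,0,0,0],[0.6,0,0,0,0,0,0],[0.6,0,0,-20,0,0,0],[0.6,0,0,-40,0,0,0],[0.6,0,0,-40,0,0,0],[0.6,0,0,0,0,0,0],[0.6,0,0,0,0,0,0]])

```text
t: 9.4
position: [481.7, 32.7, 140.6]
tcp_rot: [-0.001, 1.0, 0.002, 0.002]
force: [-0.3, -0.3, -1.2]
gripper_width: 34.9
finger_force: 0.0
```

```bash
python3 look.py w5.png lever_knob guide_arm; python3 - <<'E'
from fit import *
c=pickle.load(open("w5.png.pkl","rb")); p=[476.446,-74.67,.025]
q=lambda a,r,z: [55-r*np.cos(a),60+r*np.sin(a),z]
im=cv2.imread("pics/w5.png")
for a in (.685,.785,.885): print(a,proj(c,xf(p,np.array([q(a,66,66),q(a,85,12),q(a,105,12)]))).round(1).tolist())
print(proj(c,xf(p,np.array([[55,60,12.],[55,60,20],[85,170,12]]))).round(1))
E
```

```text
{'t': 9.4, 'joint_positions': [0.405, 0.235, -0.463, -0.0, -0.87, 1.171], 'position': [481.745, 32.702, 140.574], 'force': [-0.268, -0.347, -1.154]}
[[1.0, 0.005, 0.003], [0.005, -1.0, 0.002], [0.003, -0.002, -1.0]]
[564.   33.3 295.8] [[0.004, -0.955, -0.295], [-1.0, -0.004, 0.0], [-0.001, 0.295, -0.955]]
lever_knob 0.86 [258.0, 133.0, 361.0, 239.0] [[250.1999969482422, 220.0], [340.8999938964844, 125.4000015258789], [367.1000061035156, 150.5], [276.3999938964844, 245.10000610351562]]
guide_arm 0.59 [259.0, 134.0, 361.0, 241.0] [[249.89999389648438, 220.60000610351562], [340.3999938964844, 123.5], [368.0, 149.1999969482422], [277.6000061035156, 246.3000030517578]]
0.685 [[286.6, 235.8], [270.7, 229.8], [255.9, 247.6]]
0.785 [[279.1, 229.7], [262.7, 223.3], [246.2, 239.9]]
0.885 [[272.3, 222.8], [255.4, 216.0], [237.1, 231.2]]
[[338.8 147.2]
 [340.5 148.5]
 [191.6 109.5]]
```

View pics/w5.png

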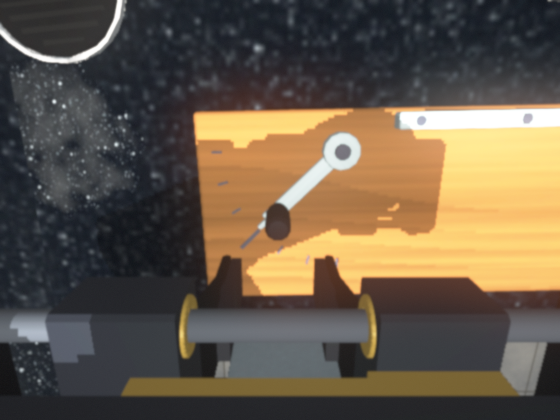

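```bash
cat > lev.py <<'E'
from fit import *
im=cv2.imread("pics/w5.png"); c=pickle.load(open("w5.png.pkl","rb"))
cv2.imwrite("pics/w5c.png",cv2.resize(im[125:265,195:375],(770,600),interpolation=cv2.INTER_CUBIC))
hsv=cv2.cvtColor(im,cv2.COLOR_BGR2HSV)
lev=(hsv[...,1]<70)&(hsv[...,2]>110); lev[:130]=0; lev[215:]=0; lev[:,:240]=0; lev[:,370:]=0
l=biggest(lev); uv=np.argwhere(l)[:,::-1]
X=toz(c,uv,20.)[:,:2]
from numpy.linalg import svd
pv=toz(c,[(342.5,151)],22)[0,:2]
d=np.linalg.norm(X-pv,axis=1); s=X[(d>15)]
m=s.mean(0); v=svd(s-m)[2][0]; v*=-np.sign(v[0]); print("pivot",pv,"lever a'",np.arctan2(v[1],-v[0]) if v[0]<0 else np.arctan2(-v[1],v[0]),len(s),d.max())
E
python3 lev.py
```

```text
pivot [528.34667829 -14.55929309] lever a' 0.789043976240047 1017 63.792354657390725
```

View pics/w5c.png

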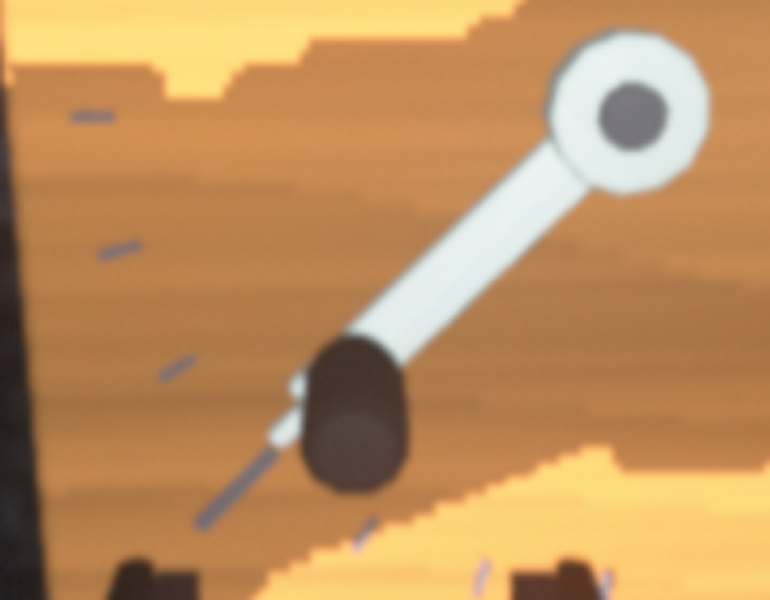

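```bash
python3 - <<'E'
from fit import *
c=pickle.load(open("w5.png.pkl","rb"))
A=lambda P,pv: np.arctan2(P[1]-pv[1],pv[0]-P[0])
px=lambda u,v:(195+u/4.278-.4,125+v/4.286-.4)
for zp in (18,22,26):
    pv=toz(c,[px(631,116)],zp)[0]
    tk=[round(A(toz(c,[px(*q)],12)[0],pv),3) for q in((265,458),(200,522),(232,490))]
    sm=[round(A(toz(c,[px(*q)],12)[0],pv),3) for q in((92,116),(120,250),(177,368))]
    tp=[round(A(toz(c,[px(280,442)],z)[0],pv),3) for z in (15,18,21)]
    lm=[round(A(toz(c,[px(*q)],z)[0],pv),3) for z in (18,) for q in((465,262),(415,306))]
    print(zp,pv.round(1),tk,tp,lm,sm)
c=pickle.load(open("w4.png.pkl","rb"))
E
```

```text
18 [527.3 -15.   18. ] [np.float64(0.78), np.float64(0.778), np.float64(0.779)] [np.float64(0.79), np.float64(0.797), np.float64(0.805)] [np.float64(0.825), np.float64(0.825)] [np.float64(1.558), np.float64(1.297), np.float64(1.038)]
22 [527.9 -14.3  22. ] [np.float64(0.771), np.float64(0.77), np.float64(0.771)] [np.float64(0.78), np.float64(0.787), np.float64(0.794)] [np.float64(0.803), np.float64(0.808)] [np.float64(1.552), np.float64(1.29), np.float64(1.029)]
26 [528.4 -13.6  26. ] [np.float64(0.761), np.float64(0.762), np.float64(0.762)] [np.float64(0.77), np.float64(0.777), np.float64(0.784)] [np.float64(0.781), np.float64(0.791)] [np.float64(1.547), np.float64(1.283), np.float64(1.02)]
```

apply_moves(commands=[[0,-1,43,-13,0,0,0],[0,-1,43,-13,0,0,0],[0,-1,43,-13,0,0,0],[0,-1,43,-13,0,0,0],[0,-1,43,-13,0,0,0],[0,-1,43,-13,0,0,0],[0,-1,43,-13,0,0,0],[0,-1,43,-13,0,0,0],[0,-1,43,-13,0,0,0]])

```text
t: 10.45
position: [473.4, -356.3, 255.3]
tcp_rot: [-0.001, 1.0, 0.002, -0.001]
force: [0.7, 0.2, -0.3]
gripper_width: 86.4
finger_force: 0.0
```

apply_moves(commands=[[0,0,0,0,0,0,6.9],[0,0,0,0,0,0,6.9],[0,0,0,0,0,0,0],[0,0,0,0,0,0,0]])

```text
t: 10.85
position: [473.9, -354.4, 255.2]
tcp_rot: [-0.0, 0.993, -0.116, -0.001]
force: [-0.3, 0.3, -0.9]
gripper_width: 87.1
finger_force: 0.0
```

```bash
python3 look.py w6.png long_stone; python3 - <<'E'
from fit import *
im=cv2.imread("pics/w6.png"); c=pickle.load(open("w6.png.pkl","rb"))
r=manip.cut_out("wrist","long_stone")[0]["pixels"]
p,e=fit(c,r.astype(float),[473,-353,1.334],stone(170)); print("net",p.round(3),e)
near=cv2.dilate(r.astype(np.uint8),np.ones((9,9)))>0
g=(im.max(2)>75)&near; s=biggest(cv2.morphologyEx(g.astype(np.uint8),cv2.MORPH_CLOSE,np.ones((5,5))))
p,e=fit(c,s.astype(float),p,stone(170)); print("img",p.round(3),e)
o=im.copy()
for x in stone(170):
    k,_=cv2.findContours((render(c,p,[x],s.shape)>.5).astype(np.uint8),0,2); cv2.drawContours(o,k,-1,(0,255,0),1)
cv2.imwrite("pics/o6.png",o)
E
```

```text
{'t': 10.85, 'joint_positions': [-0.369, 0.313, -0.036, -0.0, -1.224, 1.706], 'position': [473.867, -354.41, 255.202], 'force': [-0.34, 0.275, -0.877]}
[[0.973, -0.231, -0.002], [-0.231, -0.973, 0.001], [-0.002, -0.0, -1.0]]
[ 554.7 -373.1  409.9] [[-0.232, -0.928, -0.292], [-0.973, 0.221, 0.07], [-0.0, 0.301, -0.954]]
long_stone 0.69 [248.0, 95.0, 306.0, 260.0] [[246.0, 95.0], [307.0, 95.0], [307.0, 257.0], [246.0, 257.0]]
net [ 474.506 -352.028    1.329] 0.01824248464129379
img [ 475.537 -352.425    1.338] 0.06035309567811366
```

View pics/o6.png

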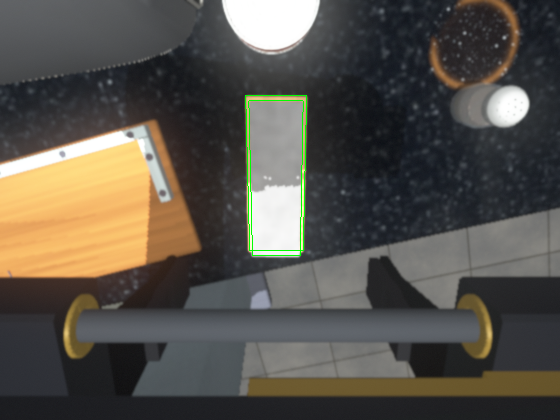

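apply_moves(commands=[[0,0.6,-2.4,45,0,0,0],[0,0,0,45,0,0,0],[0,0,0,45,0,0,0],[0,0,0,45,0,0,0],[0,0,0,25,0,0,0],[0,0,0,10,0,0,0],[0,0,0,9,0,0,0],[0,0,0,0,0,0,0],[0,0,0,0,0,0,0]])

```text
t: 11.9
position: [476.3, -352.8, 34.0]
tcp_rot: [0.0, 0.993, -0.117, 0.001]
force: [-0.6, 0.4, -0.3]
gripper_width: 86.7
finger_force: 0.0
```

apply_moves(commands=[[1,0,0,0,0,0,0],[1,0,0,0,0,0,0],[1,0,0,0,0,0,0],[1,0,0,0,0,0,0],[1,0,0,0,0,0,0],[1,0,0,0,0,0,0],[1,0,0,0,0,0,0]], newtons=40)

```text
t: 12.6
position: [475.2, -352.5, 32.7]
tcp_rot: [0.0, 0.993, -0.118, 0.0]
force: [-0.6, -0.9, 1.0]
gripper_width: 51.3
finger_force: 40.0
```

apply_moves(commands=[[1,0,0,0,0,0,0],[1,0,0,-10,0,0,0],[1,0,0,-25,0,0,0],[1,0,0,-35,0,0,0],[1,0,0,-40,0,0,0],[1,0,0,0,0,0,0],[1,0,0,0,0,0,0]], newtons=55)

```text
t: 13.3
position: [474.7, -351.7, 142.4]
tcp_rot: [-0.001, 0.993, -0.118, 0.0]
force: [-0.9, -0.9, -6.5]
gripper_width: 51.7
finger_force: 55.0
```

apply_moves(commands=[[1,0,0,0,0,0,7.5],[1,0,0,0,0,0,7.5],[1,0,0,0,0,0,7.5],[1,0,0,0,0,0,7.5],[1,0,0,0,0,0,7.5],[1,0,0,0,0,0,7.5],[1,0,0,0,0,0,7.5],[1,0,0,0,0,0,7.5],[1,0,0,0,0,0,7.5],[1,0,0,0,0,0,7.7]])

```text
t: 14.3
position: [473.2, -351.2, 139.1]
tcp_rot: [0.001, 0.713, -0.701, -0.004]
force: [-0.3, 0.7, -5.7]
gripper_width: 51.3
finger_force: 55.0
```

apply_moves(commands=[[1,0,0,0,0,0,0],[1,0,0,0,0,0,0]])

```text
t: 14.5
position: [474.0, -351.7, 140.4]
tcp_rot: [0.001, 0.716, -0.698, -0.002]
force: [-0.5, -0.4, -5.6]
gripper_width: 51.7
finger_force: 55.0
```

```bash
python3 look.py w7.png long_stone base_board; python3 - <<'E'
from fit import *
im=cv2.imread("pics/w7.png"); c=pickle.load(open("w7.png.pkl","rb")); T=rot(manip.get_state()["tcp_rot"]); print(manip.get_state()["position"], np.degrees(np.arctan2(T[1,0],T[0,0])))
E
```

```text
{'t': 14.5, 'joint_positions': [-0.365, 0.406, -0.201, -0.001, -0.968, 0.39], 'position': [474.029, -351.718, 140.396], 'force': [-0.487, -0.362, -5.606]}
[[0.025, -1.0, -0.004], [-1.0, -0.025, 0.002], [-0.002, 0.004, -1.0]]
[ 477.3 -433.7  295.2] [[-1.0, -0.022, -0.012], [-0.024, 0.954, 0.299], [0.005, 0.3, -0.954]]
long_stone 0.75 [208.0, 96.0, 346.0, 380.0] [[207.0, 95.0], [348.0, 95.0], [348.0, 377.0], [207.0, 377.0]]
base_board 0.85 [193.0, 342.0, 345.0, 378.0] [[193.0, 343.0], [344.0, 343.0], [344.0, 376.0], [193.0, 376.0]]
[ 474.85090206 -352.1410052   141.75507595] -88.63026500049858
```

apply_moves(commands=[[1,-30,-5,0,0,0,0],[1,-44,-7.8,0,0,0,0],[1,-44,-7.8,0,0,0,0],[1,-44,-7.8,0,0,0,0],[1,-40,-7,0,0,0,0],[1,-18,-3,0,0,0,0],[1,0,0,30,0,0,0],[1,0,0,30,0,0,0],[1,0,0,10,0,0,0],[1,0,0,0,0,0,0]])

```text
t: 15.65
position: [507.6, -131.7, 71.3]
tcp_rot: [0.001, 0.715, -0.699, -0.001]
force: [-0.4, -0.0, -5.6]
gripper_width: 51.7
finger_force: 55.0
```

```bash
python3 look.py w8.png short_fence long_fence; python3 - <<'E'
from fit import *
im=cv2.imread("pics/w8.png"); c=pickle.load(open("w8.png.pkl","rb"));s=manip.get_state();t=np.array(s["position"]); o=im.copy()
p=[475,-75,.024]
for b in BOARD:
    k,_=cv2.findContours((render(c,p,[b],im.shape[:2])>.5).astype(np.uint8),0,2); cv2.drawContours(o,k,-1,(0,255,0),1)
for b in stone(170):
    b=b.copy(); b[:,2]+=t[2]-32.7
    k,_=cv2.findContours((render(c,[t[0],t[1],.024],[b],im.shape[:2])>.5).astype(np.uint8),0,2); cv2.drawContours(o,k,-1,(255,0,255),1)
cv2.imwrite("pics/o8.png",o)
a=manip.capture("side"); save("s8.png",a)
E
```

```text
{'t': 15.65, 'joint_positions': [0.056, 0.395, -0.439, 0.0, -0.741, -0.033], 'position': [507.592, -131.723, 71.256], 'force': [-0.365, -0.005, -5.588]}
[[0.023, -1.0, -0.004], [-1.0, -0.023, -0.0], [0.0, 0.004, -1.0]]
[ 510.7 -213.3  226.2] [[-1.0, -0.02, -0.011], [-0.022, 0.955, 0.297], [0.005, 0.297, -0.955]]
short_fence 0.56 [198.0, 51.0, 337.0, 80.0] [[200.0, 79.0], [200.0, 53.0], [338.0, 53.0], [338.0, 79.0]]
long_fence 0.79 [178.0, 57.0, 223.0, 357.0] [[175.39999389648438, 54.0], [203.89999389648438, 51.900001525878906], [225.89999389648438, 356.20001220703125], [197.5, 358.29998779296875]]
```

View pics/o8.png

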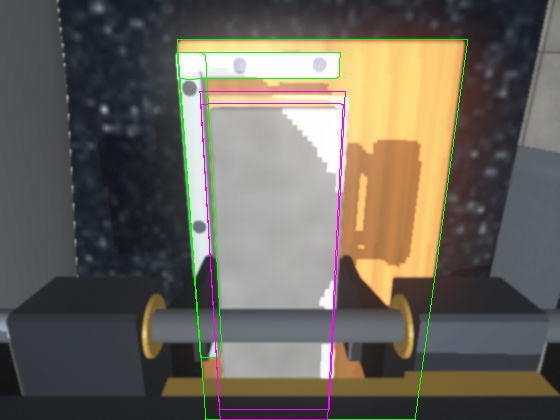

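apply_moves(commands=[[1,0,0,12,0,0,0],[1,0,0,8,0,0,0],[1,0,0,3,0,0,0],[1,0,0,2,0,0,0],[1,0,0,0,0,0,0],[1,0,0,0,0,0,0]])

```text
t: 16.45
position: [508.9, -131.6, 47.7]
tcp_rot: [-0.0, 0.715, -0.699, 0.0]
force: [-0.6, 0.3, -6.1]
gripper_width: 51.8
finger_force: 55.0
```

apply_moves(commands=[[1,0,0,1,0,0,0],[1,0,0,1,0,0,0],[1,0,0,0,0,0,0]])

```text
t: 16.75
position: [508.6, -131.6, 45.5]
tcp_rot: [0.0, 0.715, -0.699, -0.0]
force: [0.4, 0.6, -4.9]
gripper_width: 51.5
finger_force: 55.0
```

apply_moves(commands=[[1,0,0,1,0,0,0],[1,0,0,0.5,0,0,0],[1,0,0,0,0,0,0]])

```text
t: 17.05
position: [508.9, -131.6, 44.7]
tcp_rot: [-0.0, 0.715, -0.699, 0.0]
force: [-1.7, 1.4, 0.7]
gripper_width: 51.6
finger_force: 55.0
```

apply_moves(commands=[[1,0,-1.5,0,0,0,0],[1,0,-1.5,0,0,0,0],[1,0,-1.5,0,0,0,0],[1,0,0,0,0,0,0],[1,0,0,0,0,0,0]])

```text
t: 17.55
position: [513.4, -131.7, 44.7]
tcp_rot: [0.0, 0.715, -0.699, 0.0]
force: [-3.6, -0.1, 4.5]
gripper_width: 51.4
finger_force: 55.0
```

apply_moves(commands=[[1,0,-1,0,0,0,0],[1,0,-1,0,0,0,0],[1,0,-1,0,0,0,0],[1,0,0,0,0,0,0]])

```text
t: 17.95
position: [515.1, -131.7, 44.7]
tcp_rot: [0.001, 0.715, -0.699, -0.001]
force: [-6.3, 0.2, 9.1]
gripper_width: 51.6
finger_force: 55.0
```

apply_moves(commands=[[1,1.5,0,0,0,0,0],[1,1.5,0,0,0,0,0],[1,1.5,0,0,0,0,0],[1,0,0,0,0,0,0]])

```text
t: 18.35
position: [515.5, -134.9, 44.7]
tcp_rot: [0.0, 0.716, -0.698, -0.001]
force: [-7.1, 6.4, 8.8]
gripper_width: 50.9
finger_force: 55.0
```

apply_moves(commands=[[1,1,-0.5,0,0,0,0],[1,1,-0.5,0,0,0,0],[1,1,-0.5,0,0,0,0],[1,0,0,0,0,0,0],[1,0,0,0,0,0,0]])

```text
t: 18.85
position: [515.6, -137.3, 44.8]
tcp_rot: [0.001, 0.716, -0.698, -0.002]
force: [-10.0, 9.9, 12.1]
gripper_width: 51.3
finger_force: 55.0
```

apply_moves(commands=[[1,1,0,-0.5,0,0,0],[1,1,0,0,0,0,0],[1,1,0,0,0,0,0],[1,0,0,0,0,0,0],[1,0,0,0,0,0,0]])

```text
t: 19.35
position: [515.6, -140.2, 44.8]
tcp_rot: [0.001, 0.716, -0.698, -0.002]
force: [-9.1, 9.7, 8.4]
gripper_width: 51.7
finger_force: 55.0
```

apply_moves(commands=[[1,1,-1,0,0,0,0],[1,1,-1,0,0,0,0],[1,0,-1,0,0,0,0],[1,0,0,0,0,0,0],[1,0,0,0,0,0,0]])

```text
t: 19.85
position: [515.8, -140.4, 44.9]
tcp_rot: [0.002, 0.716, -0.698, -0.005]
force: [-16.1, 20.7, 18.5]
gripper_width: 51.7
finger_force: 55.0
```

apply_moves(commands=[[1,0,-1,0,0,0,0],[1,0,-1,0,0,0,0],[1,0,0,0,0,0,0],[1,0,0,0,0,0,0]])

```text
t: 20.25
position: [515.9, -140.4, 45.0]
tcp_rot: [0.004, 0.715, -0.699, -0.007]
force: [-20.1, 20.0, 22.5]
gripper_width: 51.5
finger_force: 55.0
```

```bash
python3 - <<'E'
from fit import *
s=manip.get_state(); print(s["position"],s["force"],s["torque"],rot(s["tcp_rot"]).round(4).tolist())
c=cam("wrist"); im=manip.capture("wrist"); save("w9.png",im)
sd=manip.capture("scene"); save("sc9.png",sd)
a=cv2.resize(im[30:260,60:380],(800,575),interpolation=2)[:,:,::-1]
cv2.imwrite("pics/w9c.png",a)
E
```

```text
[ 515.8889265  -140.37389283   44.97235706] [-20.05703676  20.02967669  22.52714756] [5.99482847 5.1826816  0.57934202] [[0.0238, -0.9996, -0.0148], [-0.9997, -0.0238, 0.0039], [-0.0043, 0.0147, -0.9999]]
```

View pics/w9c.png

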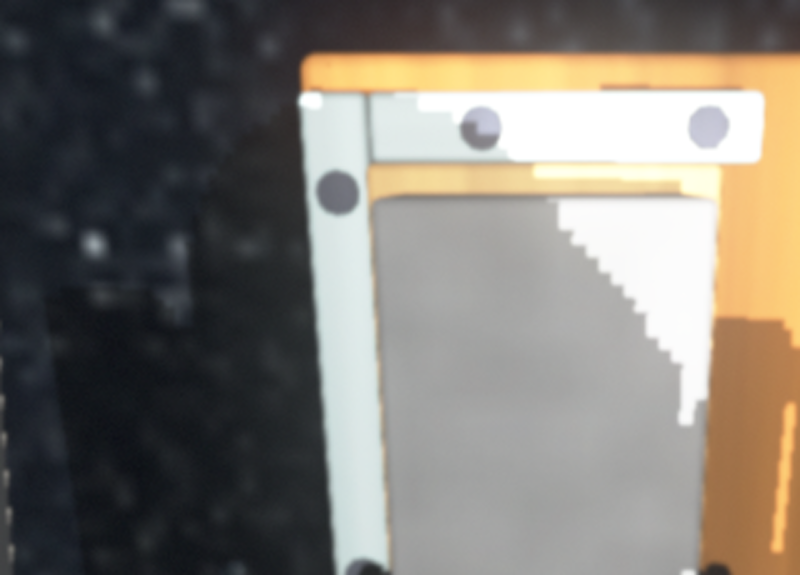

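apply_moves(commands=[[1,0,0,0.3,0.4,0,0],[1,0,0,0.2,0.4,0,0],[1,0,0,0,0,0,0],[1,0,0,0,0,0,0],[1,0,0,0,0,0,0]])

```text
t: 20.85
position: [515.6, -140.4, 44.6]
tcp_rot: [-0.001, 0.716, -0.699, -0.002]
force: [-20.2, 21.1, 24.4]
gripper_width: 51.2
finger_force: 55.0
```

```bash
python3 - <<'E'
from fit import *
s=manip.get_state(); print(s["position"],s["force"],s["torque"],rot(s["tcp_rot"]).round(4).tolist())
E
```

```text
[ 515.61038358 -140.38632823   44.62967251] [-20.19834777  21.14615103  24.41771584] [6.23957893 5.58670968 0.59806265] [[0.0239, -0.9997, -0.0017], [-0.9997, -0.0239, 0.004], [-0.004, 0.0016, -1.0]]
```

```bash
python3 -c "
from plant import manip
print(manip.hand_in())"
```

```text
the job is handed in; nothing more can be done
None
```

I set the guide arm to the 45° tick (within about 1° by my camera estimate). The long stone is flat in the corner and held against both fences at about 20 N each. I handed the job in at about 21 s; no verdict came back.

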